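Clamp a sign blank with the click wrench

ROBOT

A 6-joint arm with a two-finger parallel gripper is mounted at the origin on the work surface. World frame = base frame: x ahead of the robot, y to its left, z up, the work surface at z = 0. Lengths are in mm, angles in rad, forces in N, time in s.
With the tool pointing down it reaches from about 300 to 950 mm from the base axis. Payload 3.1 kg.
Tool frame: the origin (TCP) lies on the centre line of the jaws, within the pads' length; the fingertips stand 25 mm ahead of it and the grasp point (between the pads) lies 6 mm ahead of it; z points along the fingers, y is the line along which they close (so a half turn about z gives the same grasp; the last joint's range is limited). The gripper opens to 85 mm and grips with 20 to 120 N. Pads are 22 mm wide; open, the fingers measure 114 mm over their backs; the gripper's body (76 mm by 85 mm) begins 54 mm behind the grasp point. The pads swing forward as they close: fully open they stand 13 mm farther back than shut.
Start: joints at [-1.34, 0.308, 1.634, -0, 1.2, -0.07], TCP at [185.151, -596.952, 256.272] pointing down, gripper open.
Joint ranges: [-3.06, 3.06], [-0.79, 1.96], [0.05, 2.63], [-1.19, 4.34], [0.05, 2.64], [-2.94, 2.94]. Speed limits (rad/s): [2.79, 2.79, 3.14, 3.14, 3.14, 3.14].

INTERFACE

Orientations are given as a unit quaternion [w, x, y, z].
In Python, from plant import ctrl, viewer gives the robot as it stands.
- The arm moves only by the tool servo_tool, never from a script. Its argument "plan" is a list of rows, each an object of numbers: "dx", "dy", "dz": the shift along the tool's x, y, z normalised to -1 to 1, where 1 is 400 mm; "wx", "wy", "wz": the turn, a rotation vector about the tool's x, y, z normalised to -1 to 1, where 1 is 180 degrees; "gripper": the closure, from 0 (fully open) to 1 (shut). In form: [{"dx": .., "dy": .., "dz": .., "wx": .., "wy": .., "wz": .., "gripper": ..}, ...]. A call has 1 to 10 rows; each row shifts and turns the commanded pose from where the row before left it, along the tool's axes as they then stand; what a row does not reach is not made up. A row lasts 1/8 s, in which the tool goes at most 62.5 mm and 10.7 degrees, less where a joint would pass 70% of its speed; a pose out of reach is approached as far as the arm can. A call with a number of a shift or a turn outside -1 to 1 is refused whole. A call with a gripper value outside its range is refused whole. The fingers move at their own pace and stop on an object; the grip force is fixed at half the most. Time passes only in rows, so rows that do not move let the fingers close. It gives the time, the measured TCP pose, the force, the opening and the grip force at its end, in the units of the state.
- ctrl.sense(): the state, without advancing time (a new reading comes with each control period).
- viewer.grab_frame(name): name is "scene" or "top"; returns the picture (480x640x3 uint8, blue, green, red); there is no depth.
- viewer.calibration(name): a dict with "intrinsics" (3x3 intrinsics, pixels), "k1" (the pictures are not rectified: a ray, as slopes to the right and down, at radius r is drawn at 1 + k1 r^2 times it, then the intrinsics apply), "T" (4x4, takes a point from camera to world coordinates). Camera axes: x right, y down, z forward; pixel columns grow to the right and rows downward; lengths in mm; the calibration is good to about 2 mm. A picture is of the moment at which its call begins. calibration takes no time and is no camera call.
- ctrl.hand_in(): hands the job in; it is judged then, once.
Trained networks look in the newest picture that a camera, given by its name, has taken for a name from the list of things; names that differ only in an ending like _2 or _b are one class to them, and where a whole thing is asked for, a point or a joint stands for the part that bears it (a point fixed in the world has none). Each returns a list of dicts, best first, with "p" (0 to 1); they miss things now and then, are a little off and sometimes report something else, mostly with a low value. They report only what shows in the picture. A call takes as long as a camera call. They do not tell look-alikes from the thing itself.
- viewer.search_frame(camera, name): "location" ([column, row] in pixels, amid what is visible of it).
- viewer.landmark_of(camera, name): "location" ([column, row] in pixels: a listed point, or the origin of a listed thing).
The state is a dict: "clock": time; "joints": joint angles; "qvel": joint speeds; "joint_efforts": joint torques, N m; "ee_pos": TCP position; "ee_rot": TCP orientation; "contact_force": force on the tool from outside, world axes, zero at the start; "wrist_torque": the same for the moment, N m; "width": finger opening in mm; "grasp_force": force on a finger pad.
Only numpy, scipy, OpenCV 4.12 (cv2) and the standard library are available. Lean on these libraries where they do the work, as an engineer would, in place of code of your own. Each camera call takes 0.05 s, during which the arm holds its last target. There are 200 camera calls.

TASK

Lay the oblong black sign blank flat and lengthways on the bed of the edge clamp, between the fence and the open jaw, and let go of it. Then close the clamp by turning the click wrench on its screw clockwise (seen from above) until it breaks over with a click, stop at once so that the screw is not overtightened, and let go of the wrench. Leave the blank gripped in the clamp and everything else on the table where it was.

Things in the scene. Friction and masses are not known exactly. Their poses are not given: they have to be found in the camera images.
- blank_mid (a point): centre of the loose oblong sign blank: a black board 180 mm long (its y axis), 56 mm wide (x), 28 mm thick (z up), with a thin white line round its top; 0.22 kg (varies); it lies flat on the table and either way round will do
- nest (a point): point on the bed of the fixed edge clamp, under where the middle of the clamped blank ends up. y points along the bed to the fence, z up (the clamp's axes). The bed is an aluminium bar, its top 15 mm above the table; it is 46 mm wide, narrower than the blank, so fingers can pass beside it, down to the table
- fence (a point): middle of the face of the clamp's fixed fence, 90 mm from the nest along +y: an aluminium block 90 mm wide, its top 34 mm above the table. Same axes as nest
- jaw_face (a point): middle of the rubber face of the sliding steel jaw opposite the fence: 60 mm wide, top 38 mm above the table. It is 104 mm from the nest towards -y at screw = 0 and moves 25 mm per rad to +y as the screw turns, so 189 to 194 mm are clear for the blank at the start; closing, it pushes the blank against the fence. Same axes as nest
- pivot (a point): point on the upright axis of the clamp's screw at the height of the wrench (72 mm above the table), 165 mm from the nest towards -y; fixed to the clamp; same axes as nest
- handle (a point): middle of the black round grip (27 mm thick, 95 mm long) of the 200 mm steel click wrench, which stays on the screw and turns level: 145 mm from the screw's axis, 72 mm above the table, can be pinched across from above. Its -y axis points outward from the screw. At screw = 0 it points along nest's -y, away from the blank; clockwise from above takes it to nest's -x side
- screw (a joint): angle of the clamp's screw, rad, growing clockwise from above; 0 to 0.2 at the start; stays where it is left (friction 0.75 N m, 5 N at the grip). With the blank in, the jaw meets it at about 0.56, the rubber gives 3 N per mm, and the torque rises until the wrench clicks at about 0.77 (1.15 N m, 8 N at the grip). Beyond 0.86 it is overtightened
- wrench (a joint): break-over of the click wrench, rad: turn of its handle relative to the screw, clockwise. It stays at 0 up to 1.15 N m; then the handle gives way through 0.10 rad while its resistance falls to about 0.35 N m (the click); at 0.10 it stands on a stop and drives the screw again. It springs back to 0 when the handle is let go or eased back. A tight grip that turns with the handle carries part of the torque as twist
- disc_at (a point): bystander: round black sign blank, 120 mm across, 18 mm thick (not the one to clamp); this point lies 10 mm above its underside, at its middle
- jug_at (a point): bystander: white plastic bottle, 84 mm across, 210 mm high; this point lies 10 mm above its underside, at its middle
- can_at (a point): bystander: drinks can, 66 mm across, 115 mm high; this point lies 10 mm above its underside, at its middle
- tin_at (a point): bystander: open metal paint tin, 80 mm across, 85 mm high, with a brush standing in it; this point lies 10 mm above its underside, at its middle
- tape_at (a point): bystander: roll of masking tape lying flat, 100 mm across, 25 mm high; this point lies 10 mm above its underside, at its middle
- brush_at (a point): bystander: paint brush lying flat, 190 mm long; this point lies 10 mm above its underside, at its middle
- cap_at (a point): bystander: white bottle cap lying flat, 48 mm across, 14 mm high; this point lies 10 mm above its underside, at its middle
Things that resemble listed ones, but are neither listed nor needed, are in the scene too. What is shaped like the part that bears blank_mid but orange or purple is not meant.

How it is judged (in metres and radians):
On the way, in this order (a step that is already met when the one before it is completed fails the run):
1. the blank lies flat on the bed between fence and jaw, let go, with the clamp still open (x of blank_mid in the frame of nest between -0.018 and 0.018 m and y of blank_mid in the frame of nest between -0.022 and 0.006 m and z of blank_mid in the frame of nest between 0.008 and 0.02 m and angle between the y axis of blank_mid and the y axis of nest, either way round below 0.15 rad and angle between blank_mid's own z axis and vertical below 0.08 rad and contact force between the fingers and anything else below 0.5 N and value of joint screw below 0.5 rad), for 0.2 s.
2. the jaw grips the blank and the wrench breaks over (handle at least 0.05 rad past the screw) (value of joint wrench above 0.05 rad and value of joint screw above 0.68 rad and x of blank_mid in the frame of nest between -0.018 and 0.018 m and y of blank_mid in the frame of nest between -0.022 and 0.006 m and z of blank_mid in the frame of nest between 0.008 and 0.02 m and angle between the y axis of blank_mid and the y axis of nest, either way round below 0.15 rad and angle between blank_mid's own z axis and vertical below 0.08 rad).
At the end, for the whole second after the job is handed in: the blank lies flat on the bed (within 4 mm of its clamped place along the bed, 18 mm across it, 0.08 rad of square, tilt under 0.06 rad), gripped by the jaw; the screw stands at rest between 0.70 and 0.86 rad; the wrench has sprung back from its click (below 0.03 rad) and is let go (x of blank_mid in the frame of nest between -0.018 and 0.018 m and y of blank_mid in the frame of nest between -0.004 and 0.004 m and z of blank_mid in the frame of nest between 0.01 and 0.018 m and angle between the y axis of blank_mid and the y axis of nest, either way round below 0.08 rad and angle between blank_mid's own z axis and vertical below 0.06 rad and value of joint screw between 0.7 and 0.86 rad and value of joint wrench below 0.03 rad and velocity of joint screw between -0.02 and 0.02 rad/s); the robot touches nothing.
It fails at once if the screw is overtightened (turned beyond 0.86 rad) (value of joint screw above 0.86 rad).
It fails at once if something else on the table is moved by more than 30 mm (distance of any of disc_at, jug_at, can_at, tin_at, tape_at, brush_at, cap_at from where it was at the start of the episode above 0.03 m).
It also fails if it takes over 58 s, if anything falls off the work surface, if the arm or the gripper's body presses on something with over 40 N, if the wrist force passes 120 N, or if a joint passes its speed limit or range.

## Working session

There is one attempt and no reset: what is moved stays moved. The work goes in short steps, Python scripts to look and compute and a tool call to move; the robot and the scene stay as the last step left them, time stands still between calls to the robot, and variables do not carry over. Pictures are saved under pics/ and viewed, at most 10 in all, crops included, and the job is handed in when it is done.

Besides the shell and the picture viewer there is one more tool, called after ">>>" by a JSON object that holds its "fn" and its "kwargs", one argument or row to a line. servo_tool: Moves the arm, as the interface text tells. Its arguments: {"type":"object","properties":{"plan":{"type":"array","items":{"type":"object","properties":{"dx":{"type":"number"},"dy":{"type":"number"},"dz":{"type":"number"},"wx":{"type":"number"},"wy":{"type":"number"},"wz":{"type":"number"},"gripper":{"type":"number"}}}}},"required":["plan"]}

```bash
ls; mkdir -p pics
cat > h.py <<'E'
import numpy as np, cv2
from plant import ctrl, viewer
def ray(cam,uv):
    c=viewer.calibration(cam);K=np.array(c["intrinsics"]);T=np.array(c["T"]);k=c["k1"]
    d=np.array([(uv[0]-K[0,2])/K[0,0],(uv[1]-K[1,2])/K[1,1]]);s=d.copy()
    for _ in range(30): s=d/(1+k*(s@s))
    return T[:3,3],T[:3,:3]@np.array([s[0],s[1],1])
def at(cam,uv,z):
    o,r=ray(cam,uv);return o+r*(z-o[2])/r[2]
def px(cam,p):
    c=viewer.calibration(cam);K=np.array(c["intrinsics"]);T=np.array(c["T"]);k=c["k1"]
    q=T[:3,:3].T@(np.array(p)-T[:3,3]);s=q[:2]/q[2];s=s*(1+k*(s@s));return K[:2,:2]@s+K[:2,2]
E
python3 - <<'E'
from h import *
np.set_printoptions(precision=1,suppress=True)
for c in("top","scene"):
    cv2.imwrite(f"pics/{c}0.png",viewer.grab_frame(c))
    print(c,viewer.calibration(c)["T"][:3] if 0 else np.array(viewer.calibration(c)["T"])[:3,3])
    for n,z in dict(blank_mid=14,nest=15,fence=25,jaw_face=27,pivot=72,handle=72,disc_at=10,jug_at=10,can_at=10,tin_at=10,tape_at=10,brush_at=10,cap_at=10).items():
        for d in viewer.landmark_of(c,n)[:3]: print(n,round(d["p"],2),np.array(d["location"]),at(c,d["location"],z))
E
```

```text
pics
top [ 233.1    9.5 1737.5]
blank_mid 0.91 [243.8 273.2] [411.  206.4  14. ]
blank_mid 0.88 [164.7 292.2] [360.1 443.9  14. ]
blank_mid 0.81 [317.2 288.3] [360.3 -10.1  14. ]
nest 0.7 [272.3 214.7] [585.4 118.5  15. ]
fence 0.79 [240.3 212.7] [592.2 213.9  25. ]
jaw_face 0.51 [373.4 211.2] [ 585.2 -185.    27. ]
jaw_face 0.37 [305.3 214.4] [581.   19.1  27. ]
pivot 0.57 [327.2 212.4] [576.  -45.1  72. ]
handle 0.88 [375.1 215.3] [ 563.6 -184.3   72. ]
jug_at 0.74 [463.1 237.7] [ 500.  -455.9   10. ]
jug_at 0.57 [154.5 232.7] [541.5 478.   10. ]
can_at 0.75 [333.9 160.1] [752.1 -73.   10. ]
can_at 0.59 [432.8 270.6] [ 403.1 -357.2   10. ]
can_at 0.15 [306.2 213.6] [586.9  16.4  10. ]
tin_at 0.59 [437.8 181.7] [ 675.9 -389.6   10. ]
tin_at 0.42 [153.4 231.5] [545.3 481.5  10. ]
tape_at 0.88 [189.  191.7] [665.7 372.9  10. ]
brush_at 0.69 [434.8 274.7] [ 390.6 -362.6   10. ]
cap_at 0.55 [152.4 232.4] [542.6 484.5  10. ]
scene [1431.3  348.1  996.4]
blank_mid 0.87 [516.3 256.7] [371.3 445.4  14. ]
blank_mid 0.77 [454.4 200.1] [222.8 271.9  14. ]
blank_mid 0.76 [411.6 241. ] [407.3 20
[... 163 characters left out ...]
4 [313.1 266.1] [577.3  22.8  27. ]
pivot 0.79 [286.  245.5] [580.3 -39.7  72. ]
handle 0.87 [232.9 223.4] [ 557.6 -180.2   72. ]
disc_at 0.71 [351.3 341.8] [729.9 163.3  10. ]
jug_at 0.73 [149.8 198.3] [ 489.9 -455.3   10. ]
can_at 0.82 [235.1 316.8] [755.6 -82.8  10. ]
tin_at 0.6 [126.7 255.9] [ 685.4 -394.    10. ]
tin_at 0.43 [239.3 319.9] [759.8 -71.1  10. ]
tin_at 0.16 [411.3 240.5] [401.8 204.6  10. ]
tape_at 0.75 [461.3 339.7] [646.4 370.1  10. ]
tape_at 0.58 [286.6 247.3] [528.2 -62.1  10. ]
tape_at 0.31 [235.  223.4] [ 497.2 -210.9   10. ]
brush_at 0.56 [198.8 185.7] [ 400.4 -363.6   10. ]
brush_at 0.44 [312.8 267.1] [565.4  17.6  10. ]
cap_at 0.55 [518.2 313.4] [536.2 470.5  10. ]
```

View pics/top0.png

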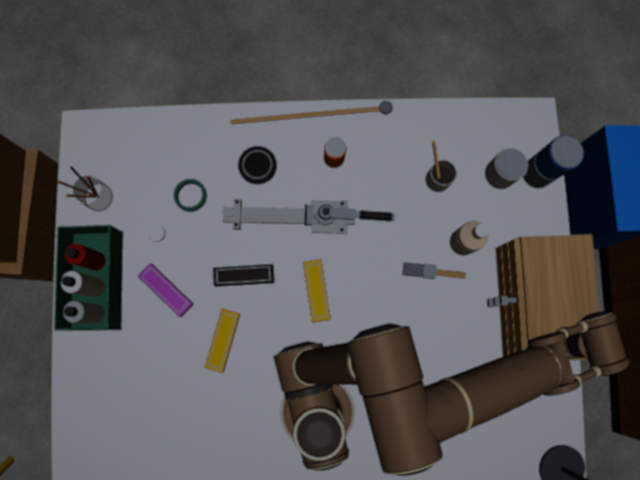

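View pics/scene0.png

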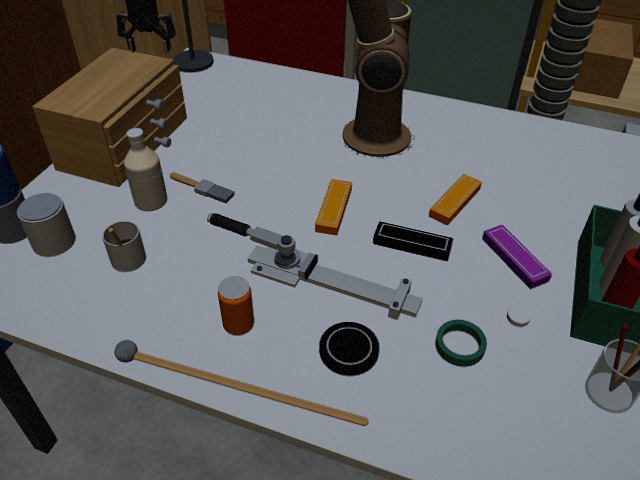

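Top view: the black blank is at about (243,275) px, the clamp runs from the fence at (236,213) to the screw at (325,213), and the wrench grip is at (377,215). The orange and purple boards are decoys. Next I refine these with edges.

Run:
```python
from h import *
np.set_printoptions(precision=2,suppress=True)
im=cv2.imread("pics/top0.png");g=cv2.cvtColor(im,cv2.COLOR_BGR2GRAY)
def rect(x0,y0,x1,y1,z,thr):
    m=np.zeros_like(g);m[y0:y1,x0:x1]=(g[y0:y1,x0:x1]<thr)*255
    m=cv2.morphologyEx(m,cv2.MORPH_CLOSE,np.ones((7,7)))
    c=max(cv2.findContours(m,0,2)[0],key=cv2.contourArea)
    P=np.array([at("top",p[0],z)[:2] for p in c],np.float32);r=cv2.minAreaRect(P);print(r)
rect(205,258,285,292,28,75)
rect(356,205,400,226,72,60)
s=ctrl.sense();print(s["ee_pos"],s["ee_rot"],s["width"],s["contact_force"],s["clock"])
sc=4;x0,y0=215,185
cr=cv2.resize(im[y0:y0+110,x0:x0+190],None,fx=sc,fy=sc,interpolation=cv2.INTER_CUBIC)
cr=cv2.convertScaleAbs(cr,alpha=1.5)
fen=np.array([593,214.3]);piv=np.array([578.5,-42.]);y=(fen-piv)/np.linalg.norm(fen-piv);x=np.array([y[1],-y[0]])
print(y,piv+165*y,fen-90*y,np.linalg.norm(fen-piv))
n=(piv+165*y+fen-90*y)/2
def L(a,b,z,c):
    P=[tuple(int(round(v)) for v in ((px("top",[*(n+q[0]*x+q[1]*y),z])-[x0,y0]+.5)*sc)) for q in(a,b)];cv2.line(cr,*P,c,1)
for s in(-23,23):L((s,-60),(s,90),15,(0,0,255))
L((-45,90),(45,90),34,(0,255,0));L((-30,-102),(30,-102),38,(255,0,0));L((-20,-165),(20,-165),72,(255,0,255));L((0,-145),(0,-185),72,(255,0,255))
cv2.imwrite("pics/crop1.png",cr)
```

```text
((404.0570983886719, 207.0036163330078), (55.678768157958984, 178.68406677246094), 1.9659723043441772)
((563.5820922851562, -184.44650268554688), (93.68619537353516, 22.81423568725586), 83.99279022216797)
[ 185.12 -596.96  256.29] [ 0.    0.99  0.15 -0.  ] 85.31393930482473 [ 0.73 -0.19 -0.73] 1.4
[0.06 1.  ] [587.82 122.74] [587.92 124.44] 256.709836196434
```

View pics/crop1.png

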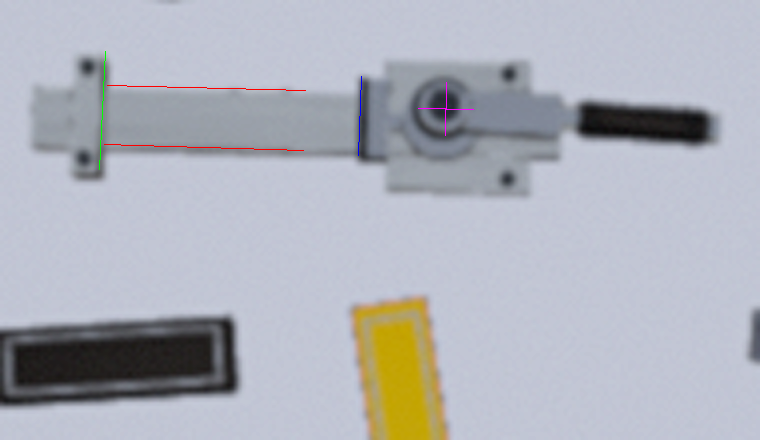

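The overlay is about 1 px off towards the far side, so I fit the edges more accurately.

Run:
```python
from h import *
np.set_printoptions(precision=3,suppress=True)
acc=[cv2.cvtColor(viewer.grab_frame("top"),cv2.COLOR_BGR2GRAY).astype(float) for _ in range(6)]
g=np.mean(acc,0);np.save("g.npy",g);g=cv2.GaussianBlur(g,(0,0),.8)
def edge(u,v0,v1,sign):
    d=np.gradient(g[v0:v1,u])*sign;i=int(np.argmax(d))
    o=0
    if 0<i<len(d)-1:
        a,b,c=d[i-1:i+2];o=.5*(a-c)/(a-2*b+c+1e-9)
    return v0+i+o,d[i]
E=[at("top",(u,edge(u,203,212,-1)[0]),15)[:2] for u in range(246,298,4)]
E=np.array(E);p=np.polyfit(E[:,1],E[:,0],1);r=E[:,0]-np.polyval(p,E[:,1]);print("far bed edge x=%.4f*y+%.1f"%tuple(p),r.std())
E2=np.array([at("top",(u,edge(u,217,227,1)[0]),z)[:2] for z in(0,) for u in range(246,298,4)]);p2=np.polyfit(E2[:,1],E2[:,0],1);print("near(z0)",p2,(E2[:,0]-np.polyval(p2,E2[:,1])).std())
# white line of blank
sub=g[262:288,214:274];m=np.zeros_like(g,bool)
dark=cv2.morphologyEx((g<90).astype(np.uint8),cv2.MORPH_ERODE,np.ones((1,1)))
hat=cv2.morphologyEx(g.astype(np.float32),cv2.MORPH_TOPHAT,np.ones((5,5)))
reg=np.zeros_like(g,np.uint8);reg[262:288,212:276]=(g[262:288,212:276]<90)*1
c=max(cv2.findContours(cv2.morphologyEx(reg,cv2.MORPH_CLOSE,np.ones((5,5))),0,2)[0],key=cv2.contourArea)
fill=cv2.erode(cv2.drawContours(np.zeros_like(reg),[c],0,1,-1),np.ones((3,3)))
v,u=np.nonzero((hat>12)*fill);P=np.array([at("top",(a,b),28)[:2] for a,b in zip(u,v)],np.float32)
print(cv2.minAreaRect(P),P.mean(0),len(P))
# screws/pivot: hough-free: dark disc centroid
q=g[200:222,314:338];w=np.clip(90-q,0,None);vv,uu=np.mgrid[200:222,314:338]
for z in(72,85,95):print("screw dark",at("top",((w*uu).sum()/w.sum(),(w*vv).sum()/w.sum()),z))
hh=g[206:226,356:398];w=np.clip(100-hh,0,None);vv,uu=np.mgrid[206:226,356:398]
print("handle",at("top",((w*uu).sum()/w.sum(),(w*vv).sum()/w.sum()),75))
# fence face columns along bed centre rows & 4 rows profile
for v in (202,206,222,226):
    print(v,g[v,228:248].round().astype(int))
print(g[212:216,298:318].mean(0).round().astype(int))
```

```text
far bed edge x=0.0434*y+603.2 0.9492716088794908
near(z0) [  0.053 554.426] 0.2517427589576861
((402.6918640136719, 207.20223999023438), (35.82451629638672, 160.8401336669922), 1.8685375452041626) [397.418 195.124] 87
screw dark [574.99  -38.132  72.   ]
screw dark [572.322 -37.76   85.   ]
screw dark [570.269 -37.475  95.   ]
handle [ 562.42  -184.612   75.   ]
202 [131 131 132 131 128 118 101  78  60  59  72  81  80  87 107 124 131 132
 132 132]
206 [124 124 124 122 119 114 110 108 107 106 104  95  85  90 107 121 125 126
 126 126]
222 [102 102 103 103 103  98  89  81  82  88  90  83  80  88  98 103 103 103
 102 101]
226 [132 132 131 127 117 103  87  75  74  80  82  79  86 107 125 131 132 132
 132 132]
[107 107 107 107 105  96  76  55  56  73  85  89  90  91  93  95  94  92
  87  77]
```

```bash
cat > pl.py <<'E'
from h import *
import json
from scipy.spatial.transform import Rotation as R
def pose():
    s=ctrl.sense();q=s["ee_rot"];m=R.from_quat([q[1],q[2],q[3],q[0]]).as_matrix()
    return np.array(s["ee_pos"]),np.degrees(np.arctan2(m[1,0],m[0,0])),m[:,2]
def plan(way,p=None,a=None):
    """way: list of (x,y,z,yawdeg,nrows,grip)"""
    P,A,_=pose();p=P if p is None else np.array(p);a=A if a is None else a
    rows=[]
    for x,y,z,yaw,n,g in way:
        p0,a0=p,a
        for i in range(1,n+1):
            t=p0+(np.array([x,y,z])-p0)*i/n;w=t-p;c,s=np.cos(np.radians(a)),np.sin(np.radians(a))
            r=dict(dx=round((w[0]*c+w[1]*s)/400,3),dy=round((w[0]*s-w[1]*c)/400,3),dz=round(-w[2]/400,3),wz=round(-(a0+(yaw-a0)*i/n-a)/180,3),gripper=g)
            # follow what the rounding leaves
            p=p+400*np.array([r["dx"]*c+r["dy"]*s,r["dx"]*s-r["dy"]*c,-r["dz"]]);a=a-180*r["wz"];rows.append(r)
    for k in range(0,len(rows),10):print(json.dumps(rows[k:k+10]).replace(" ",""))
    print(p,a)
E
python3 -c "
from pl import *
print(pose())
plan([(405,207,150,91.9,18,0)])"
```

```text
(array([ 185.14639828, -596.947254  ,  256.26886337]), np.float64(17.2335164830802), array([ 5.61433496e-06,  7.16597634e-06, -1.00000000e+00]))
[{"dx":0.062,"dy":-0.098,"dz":0.015,"wz":-0.023,"gripper":0},{"dx":0.069,"dy":-0.092,"dz":0.015,"wz":-0.023,"gripper":0},{"dx":0.076,"dy":-0.088,"dz":0.014,"wz":-0.023,"gripper":0},{"dx":0.082,"dy":-0.082,"dz":0.015,"wz":-0.023,"gripper":0},{"dx":0.087,"dy":-0.076,"dz":0.015,"wz":-0.023,"gripper":0},{"dx":0.093,"dy":-0.069,"dz":0.015,"wz":-0.023,"gripper":0},{"dx":0.097,"dy":-0.062,"dz":0.014,"wz":-0.023,"gripper":0},{"dx":0.102,"dy":-0.056,"dz":0.015,"wz":-0.023,"gripper":0},{"dx":0.106,"dy":-0.047,"dz":0.015,"wz":-0.023,"gripper":0},{"dx":0.108,"dy":-0.04,"dz":0.015,"wz":-0.023,"gripper":0}]
[{"dx":0.112,"dy":-0.032,"dz":0.014,"wz":-0.023,"gripper":0},{"dx":0.113,"dy":-0.024,"dz":0.015,"wz":-0.024,"gripper":0},{"dx":0.115,"dy":-0.016,"dz":0.015,"wz":-0.023,"gripper":0},{"dx":0.115,"dy":-0.007,"dz":0.015,"wz":-0.023,"gripper":0},{"dx":0.116,"dy":0.002,"dz":0.014,"wz":-0.023,"gripper":0},{"dx":0.115,"dy":0.009,"dz":0.015,"wz":-0.023,"gripper":0},{"dx":0.115,"dy":0.018,"dz":0.015,"wz":-0.023,"gripper":0},{"dx":0.112,"dy":0.027,"dz":0.015,"wz":-0.023,"gripper":0}]
[405.18208634 206.84639914 149.86886337] 91.93351648308021
```

>>> {"fn": "servo_tool", "kwargs": {
  "plan": [
    {"dx": 0.062,"dy": -0.098,"dz": 0,"wz": -0.023,"gripper": 0},
    {"dx": 0.069,"dy": -0.092,"dz": 0,"wz": -0.023,"gripper": 0},
    {"dx": 0.076,"dy": -0.088,"dz": 0,"wz": -0.023,"gripper": 0},
    {"dx": 0.082,"dy": -0.082,"dz": 0,"wz": -0.023,"gripper": 0},
    {"dx": 0.087,"dy": -0.076,"dz": 0.015,"wz": -0.023,"gripper": 0},
    {"dx": 0.093,"dy": -0.069,"dz": 0.015,"wz": -0.023,"gripper": 0},
    {"dx": 0.097,"dy": -0.062,"dz": 0.014,"wz": -0.023,"gripper": 0},
    {"dx": 0.102,"dy": -0.056,"dz": 0.015,"wz": -0.023,"gripper": 0},
    {"dx": 0.106,"dy": -0.047,"dz": 0.015,"wz": -0.023,"gripper": 0},
    {"dx": 0.108,"dy": -0.04,"dz": 0.015,"wz": -0.023,"gripper": 0}
  ]
}}

```text
$.plan[0]: bad value
```

>>> {"fn": "servo_tool", "kwargs": {
  "plan": [
    {"dx": 0.112,"dy": -0.032,"dz": 0.02,"wz": -0.023,"gripper": 0},
    {"dx": 0.113,"dy": -0.024,"dz": 0.02,"wz": -0.024,"gripper": 0},
    {"dx": 0.115,"dy": -0.016,"dz": 0.02,"wz": -0.023,"gripper": 0},
    {"dx": 0.115,"dy": -0.007,"dz": 0.02,"wz": -0.023,"gripper": 0},
    {"dx": 0.116,"dy": 0.002,"dz": 0.02,"wz": -0.023,"gripper": 0},
    {"dx": 0.115,"dy": 0.009,"dz": 0.02,"wz": -0.023,"gripper": 0},
    {"dx": 0.115,"dy": 0.018,"dz": 0.02,"wz": -0.023,"gripper": 0},
    {"dx": 0.112,"dy": 0.027,"dz": 0.02,"wz": -0.023,"gripper": 0},
    {"gripper": 0}
  ]
}}

```text
$.plan[0]: bad value
```

```bash
python3 -c "
from pl import *
print(pose())
plan([(405,207,80,91.9,5,0),(405,207,29,91.9,5,0)])
cv2.imwrite('pics/s1.png',viewer.grab_frame('scene')[100:400,200:600])
for d in viewer.landmark_of('scene','blank_mid')[:4]: print(d, at('scene',d['location'],14))"
```

```text
(array([ 185.14639828, -596.947254  ,  256.26886337]), np.float64(17.2335164830802), array([ 5.61433496e-06,  7.16597634e-06, -1.00000000e+00]))
[{"dx":0.224,"dy":-0.351,"dz":0.088,"wz":-0.083,"gripper":0},{"dx":0.307,"dy":-0.282,"dz":0.088,"wz":-0.083,"gripper":0},{"dx":0.37,"dy":-0.193,"dz":0.088,"wz":-0.083,"gripper":0},{"dx":0.406,"dy":-0.091,"dz":0.089,"wz":-0.083,"gripper":0},{"dx":0.417,"dy":0.016,"dz":0.088,"wz":-0.083,"gripper":0},{"dx":-0.0,"dy":0.0,"dz":0.025,"wz":0.0,"gripper":0},{"dx":-0.0,"dy":0.0,"dz":0.026,"wz":0.0,"gripper":0},{"dx":-0.0,"dy":0.0,"dz":0.025,"wz":0.0,"gripper":0},{"dx":-0.0,"dy":0.0,"dz":0.026,"wz":0.0,"gripper":0},{"dx":-0.0,"dy":0.0,"dz":0.025,"wz":0.0,"gripper":0}]
[404.89181435 207.14184278  29.06886337] 91.9335164830802
{'location': [334.9, 203.9], 'p': 0.97} [346.07633488  -6.94390653  14.        ]
{'location': [410.5, 241.7], 'p': 0.83} [410.57213515 204.36098846  14.        ]
{'location': [513.4, 255.5], 'p': 0.65} [369.78243544 438.59956207  14.        ]
{'location': [452.7, 199.7], 'p': 0.59} [222.79911033 267.4927039   14.        ]
```

View pics/s1.png

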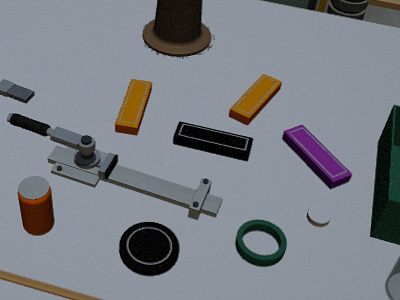

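The arm hasn't moved, because the rows probably need all seven keys. The blank is at (212,140) in the crop, unobstructed.

>>> {"fn": "servo_tool", "kwargs": {
  "plan": [
    {"dx": 0.062,"dy": -0.098,"dz": 0,"wx": 0,"wy": 0,"wz": -0.023,"gripper": 0},
    {"dx": 0.069,"dy": -0.092,"dz": 0,"wx": 0,"wy": 0,"wz": -0.023,"gripper": 0},
    {"dx": 0.076,"dy": -0.088,"dz": 0,"wx": 0,"wy": 0,"wz": -0.023,"gripper": 0},
    {"dx": 0.082,"dy": -0.082,"dz": 0,"wx": 0,"wy": 0,"wz": -0.023,"gripper": 0},
    {"dx": 0.087,"dy": -0.076,"dz": 0.015,"wx": 0,"wy": 0,"wz": -0.023,"gripper": 0},
    {"dx": 0.093,"dy": -0.069,"dz": 0.015,"wx": 0,"wy": 0,"wz": -0.023,"gripper": 0},
    {"dx": 0.097,"dy": -0.062,"dz": 0.014,"wx": 0,"wy": 0,"wz": -0.023,"gripper": 0},
    {"dx": 0.102,"dy": -0.056,"dz": 0.015,"wx": 0,"wy": 0,"wz": -0.023,"gripper": 0},
    {"dx": 0.106,"dy": -0.047,"dz": 0.015,"wx": 0,"wy": 0,"wz": -0.023,"gripper": 0},
    {"dx": 0.108,"dy": -0.04,"dz": 0.015,"wx": 0,"wy": 0,"wz": -0.023,"gripper": 0}
  ]
}}

```text
clock: 3.05
ee_pos: [307.7, -149.3, 220.9]
ee_rot: [0.001, 0.871, 0.49, 0.0]
contact_force: [1.1, 0.3, -0.5]
width: 85.3
grasp_force: 0.0
```

>>> {"fn": "servo_tool", "kwargs": {
  "plan": [
    {"dx": 0.112,"dy": -0.032,"dz": 0.02,"wx": 0,"wy": 0,"wz": -0.023,"gripper": 0},
    {"dx": 0.113,"dy": -0.024,"dz": 0.02,"wx": 0,"wy": 0,"wz": -0.024,"gripper": 0},
    {"dx": 0.115,"dy": -0.016,"dz": 0.02,"wx": 0,"wy": 0,"wz": -0.023,"gripper": 0},
    {"dx": 0.115,"dy": -0.007,"dz": 0.02,"wx": 0,"wy": 0,"wz": -0.023,"gripper": 0},
    {"dx": 0.116,"dy": 0.002,"dz": 0.02,"wx": 0,"wy": 0,"wz": -0.023,"gripper": 0},
    {"dx": 0.115,"dy": 0.009,"dz": 0.02,"wx": 0,"wy": 0,"wz": -0.023,"gripper": 0},
    {"dx": 0.115,"dy": 0.018,"dz": 0.02,"wx": 0,"wy": 0,"wz": -0.023,"gripper": 0},
    {"dx": 0.112,"dy": 0.027,"dz": 0.02,"wx": 0,"wy": 0,"wz": -0.023,"gripper": 0},
    {"dx": 0,"dy": 0,"dz": 0,"wx": 0,"wy": 0,"wz": 0,"gripper": 0},
    {"dx": 0,"dy": 0,"dz": 0,"wx": 0,"wy": 0,"wz": 0,"gripper": 0}
  ]
}}

```text
clock: 4.3
ee_pos: [404.7, 206.5, 156.5]
ee_rot: [-0.0, 0.695, 0.719, -0.001]
contact_force: [0.1, -0.3, 0.1]
width: 85.1
grasp_force: 0.0
```

```bash
sed -i 's/dz=round(-w\[2\]\/400,3),/dz=round(-w[2]\/400,3),wx=0,wy=0,/' pl.py; python3 -c "
from pl import *
print(pose())
plan([(405,207,80,91.9,5,0),(405,207,29,91.9,5,0)])"
```

```text
(array([404.72514106, 206.54879522, 156.50456918]), np.float64(91.95538974638524), array([-8.96442702e-04, -7.34419135e-04, -9.99999329e-01]))
[{"dx":0.0,"dy":0.0,"dz":0.038,"wx":0,"wy":0,"wz":0.0,"gripper":0},{"dx":0.0,"dy":0.0,"dz":0.039,"wx":0,"wy":0,"wz":0.0,"gripper":0},{"dx":0.001,"dy":0.0,"dz":0.038,"wx":0,"wy":0,"wz":0.0,"gripper":0},{"dx":-0.0,"dy":0.001,"dz":0.038,"wx":0,"wy":0,"wz":0.0,"gripper":0},{"dx":0.0,"dy":-0.0,"dz":0.038,"wx":0,"wy":0,"wz":0.0,"gripper":0},{"dx":0.0,"dy":-0.0,"dz":0.026,"wx":0,"wy":0,"wz":0.0,"gripper":0},{"dx":0.0,"dy":-0.0,"dz":0.025,"wx":0,"wy":0,"wz":0.0,"gripper":0},{"dx":0.0,"dy":-0.0,"dz":0.026,"wx":0,"wy":0,"wz":0.0,"gripper":0},{"dx":0.0,"dy":-0.0,"dz":0.025,"wx":0,"wy":0,"wz":0.0,"gripper":0},{"dx":0.0,"dy":-0.0,"dz":0.026,"wx":0,"wy":0,"wz":0.0,"gripper":0}]
[405.1112596  206.96221084  28.90456918] 91.95538974638524
```

>>> {"fn": "servo_tool", "kwargs": {
  "plan": [
    {"dx": 0,"dy": 0,"dz": 0.1,"wx": 0,"wy": 0,"wz": 0,"gripper": 0},
    {"dx": 0,"dy": 0,"dz": 0.1,"wx": 0,"wy": 0,"wz": 0,"gripper": 0},
    {"dx": 0.001,"dy": 0.001,"dz": 0.06,"wx": 0,"wy": 0,"wz": 0,"gripper": 0},
    {"dx": 0,"dy": 0,"dz": 0.03,"wx": 0,"wy": 0,"wz": 0,"gripper": 0},
    {"dx": 0,"dy": 0,"dz": 0.03,"wx": 0,"wy": 0,"wz": 0,"gripper": 0},
    {"dx": 0,"dy": 0,"dz": 0,"wx": 0,"wy": 0,"wz": 0,"gripper": 0}
  ]
}}

```text
clock: 5.05
ee_pos: [405.5, 206.9, 28.6]
ee_rot: [-0.0, 0.695, 0.719, -0.0]
contact_force: [0.2, 0.8, -0.3]
width: 85.7
grasp_force: 0.0
```

>>> {"fn": "servo_tool", "kwargs": {
  "plan": [
    {"dx": 0,"dy": 0,"dz": 0,"wx": 0,"wy": 0,"wz": 0,"gripper": 0.3},
    {"dx": 0,"dy": 0,"dz": 0,"wx": 0,"wy": 0,"wz": 0,"gripper": 0.6},
    {"dx": 0,"dy": 0,"dz": 0,"wx": 0,"wy": 0,"wz": 0,"gripper": 1},
    {"dx": 0,"dy": 0,"dz": 0,"wx": 0,"wy": 0,"wz": 0,"gripper": 1},
    {"dx": 0,"dy": 0,"dz": 0,"wx": 0,"wy": 0,"wz": 0,"gripper": 1},
    {"dx": 0,"dy": 0,"dz": 0,"wx": 0,"wy": 0,"wz": 0,"gripper": 1}
  ]
}}

```text
clock: 5.8
ee_pos: [406.5, 207.7, 29.7]
ee_rot: [0.0, 0.695, 0.719, 0.001]
contact_force: [-0.5, -0.0, 6.1]
width: 54.4
grasp_force: 65.5
```

```bash
python3 -c "
from pl import *
P,A,_=pose();print(P,A)
plan([(P[0],P[1],100,A,2,1),(584.7,117.8,100,87.1,8,1)])"
```

```text
[406.49371303 207.67908053  29.72306438] 91.9414749800477
[{"dx":0.0,"dy":0.0,"dz":-0.088,"wx":0,"wy":0,"wz":-0.0,"gripper":1},{"dx":0.0,"dy":0.0,"dz":-0.088,"wx":0,"wy":0,"wz":-0.0,"gripper":1},{"dx":-0.03,"dy":0.055,"dz":0.0,"wx":0,"wy":0,"wz":0.003,"gripper":1},{"dx":-0.029,"dy":0.055,"dz":0.0,"wx":0,"wy":0,"wz":0.004,"gripper":1},{"dx":-0.029,"dy":0.055,"dz":0.0,"wx":0,"wy":0,"wz":0.003,"gripper":1},{"dx":-0.028,"dy":0.056,"dz":0.0,"wx":0,"wy":0,"wz":0.003,"gripper":1},{"dx":-0.028,"dy":0.056,"dz":0.0,"wx":0,"wy":0,"wz":0.004,"gripper":1},{"dx":-0.027,"dy":0.056,"dz":0.0,"wx":0,"wy":0,"wz":0.003,"gripper":1},{"dx":-0.027,"dy":0.056,"dz":0.0,"wx":0,"wy":0,"wz":0.004,"gripper":1},{"dx":-0.025,"dy":0.057,"dz":0.0,"wx":0,"wy":0,"wz":0.003,"gripper":1}]
[584.67860075 117.91852823 100.12306438] 87.08147498004767
```

>>> {"fn": "servo_tool", "kwargs": {
  "plan": [
    {"dx": 0,"dy": 0,"dz": -0.088,"wx": 0,"wy": 0,"wz": 0,"gripper": 1},
    {"dx": 0,"dy": 0,"dz": -0.088,"wx": 0,"wy": 0,"wz": 0,"gripper": 1},
    {"dx": -0.03,"dy": 0.055,"dz": 0,"wx": 0,"wy": 0,"wz": 0.003,"gripper": 1},
    {"dx": -0.029,"dy": 0.055,"dz": 0,"wx": 0,"wy": 0,"wz": 0.004,"gripper": 1},
    {"dx": -0.029,"dy": 0.055,"dz": 0,"wx": 0,"wy": 0,"wz": 0.003,"gripper": 1},
    {"dx": -0.028,"dy": 0.056,"dz": 0,"wx": 0,"wy": 0,"wz": 0.003,"gripper": 1},
    {"dx": -0.028,"dy": 0.056,"dz": 0,"wx": 0,"wy": 0,"wz": 0.004,"gripper": 1},
    {"dx": -0.027,"dy": 0.056,"dz": 0,"wx": 0,"wy": 0,"wz": 0.003,"gripper": 1},
    {"dx": -0.027,"dy": 0.056,"dz": 0,"wx": 0,"wy": 0,"wz": 0.004,"gripper": 1},
    {"dx": -0.025,"dy": 0.057,"dz": 0,"wx": 0,"wy": 0,"wz": 0.003,"gripper": 1}
  ]
}}

```text
clock: 7.05
ee_pos: [583.9, 116.3, 97.4]
ee_rot: [-0.001, 0.725, 0.688, -0.001]
contact_force: [-0.4, 0.0, -2.3]
width: 54.7
grasp_force: 65.1
```

>>> {"fn": "servo_tool", "kwargs": {
  "plan": [
    {"dx": 0,"dy": 0,"dz": 0,"wx": 0,"wy": 0,"wz": 0,"gripper": 1},
    {"dx": 0,"dy": 0,"dz": 0,"wx": 0,"wy": 0,"wz": 0,"gripper": 1}
  ]
}}

```text
clock: 7.3
ee_pos: [582.4, 117.1, 97.7]
ee_rot: [-0.001, 0.725, 0.689, -0.001]
contact_force: [-0.3, 0.4, -2.9]
width: 54.5
grasp_force: 65.1
```

Run:
```python
from pl import *
P,A,_=pose();print(P,A,ctrl.sense()["contact_force"])
for i in range(2):
    im=viewer.grab_frame("scene")
    for n,z in (("blank_mid",P[2]-15.5),("fence",25),("nest",15)):
        for d in viewer.landmark_of("scene",n)[:4]:print(n,round(d["p"],2),d["location"],at("scene",d["location"],z))
cv2.imwrite("pics/s2.png",cv2.resize(im[170:350,230:450],None,fx=3,fy=3,interpolation=cv2.INTER_CUBIC))
```

```text
[582.42602851 117.12982148  97.69019149] 87.0357822832122 [-0.30610872  0.44110619 -2.92515569]
blank_mid 0.76 [515.0, 256.7] [445.90331624 436.02383584  82.19019149]
blank_mid 0.74 [353.5, 261.6] [583.28613793 116.34529507  82.19019149]
blank_mid 0.67 [334.0, 205.9] [428.88812991  18.11224313  82.19019149]
blank_mid 0.66 [455.3, 198.2] [298.97183527 277.8063825   82.19019149]
fence 0.55 [396.2, 295.8] [593.45637399 218.00174659  25.        ]
nest 0.7 [354.3, 283.9] [584.44492946 121.91532201  15.        ]
nest 0.47 [396.4, 290.3] [569.56446642 212.97202143  15.        ]
blank_mid 0.88 [354.0, 261.1] [581.51851332 116.87894805  82.19019149]
blank_mid 0.79 [453.8, 199.6] [305.37681586 275.46396155  82.19019149]
blank_mid 0.71 [332.1, 206.5] [432.48346313  14.69476194  82.19019149]
blank_mid 0.66 [514.6, 256.4] [445.29517328 435.09873564  82.19019149]
fence 0.59 [396.6, 291.6] [581.75274567 215.71395737  25.        ]
fence 0.18 [127.7, 256.1] [ 696.49585167 -380.23779221   25.        ]
nest 0.95 [352.6, 284.4] [587.15265179 118.89466814  15.        ]
```

View pics/s2.png

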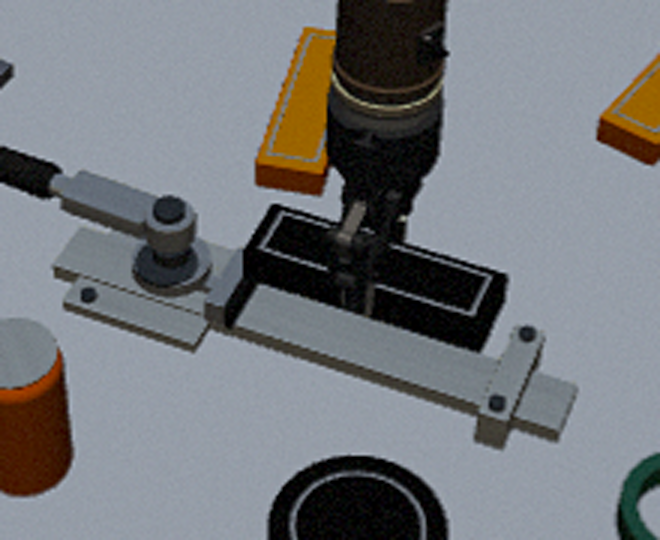

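The blank is level above the bed, nearly centred between jaw (≈230,290) and fence (≈510,380) in the crop. I check the fence and jaw lines from the saved averaged top picture.

Run:
```python
from pl import *
for v in(206,210,218,222):print(at("top",(238.8,v),34)[:2],at("top",(242,v),15)[:2])
for u in(303.3,304,306.8):print(u,at("top",(u,214),38)[:2],at("top",(u,214),15)[:2])
plan([(585,117.3,60,87.1,2,1),(585,117.3,45.5,87.1,4,1)])
```

```text
[610.93760347 217.15662561] [614.86077695 209.76313213]
[598.71862025 217.23846901] [602.5082143  209.85744335]
[574.37056404 217.40971051] [577.89394708 210.05324415]
[562.24034619 217.49909203] [565.63108613 210.15471916]
303.3 [580.15968951  24.91808518] [584.85704116  25.12714771]
304 [580.10116172  22.84030285] [584.79772128  23.02124567]
306.8 [579.86736921  14.52946687] [584.56076473  14.59793481]
[{"dx":-0.0,"dy":0.002,"dz":0.049,"wx":0,"wy":0,"wz":0.0,"gripper":1},{"dx":-0.001,"dy":0.002,"dz":0.049,"wx":0,"wy":0,"wz":0.0,"gripper":1},{"dx":0.0,"dy":-0.0,"dz":0.009,"wx":0,"wy":0,"wz":0.0,"gripper":1},{"dx":0.0,"dy":-0.0,"dz":0.009,"wx":0,"wy":0,"wz":0.0,"gripper":1},{"dx":0.0,"dy":-0.0,"dz":0.009,"wx":0,"wy":0,"wz":0.0,"gripper":1},{"dx":0.0,"dy":-0.0,"dz":0.009,"wx":0,"wy":0,"wz":0.0,"gripper":1}]
[585.06442079 117.28449483  45.60272719] 87.10321037930204
```

>>> {"fn": "servo_tool", "kwargs": {
  "plan": [
    {"dx": 0.001,"dy": 0.003,"dz": 0.048,"wx": 0,"wy": 0,"wz": 0,"gripper": 1},
    {"dx": 0,"dy": 0.003,"dz": 0.048,"wx": 0,"wy": 0,"wz": 0,"gripper": 1},
    {"dx": 0,"dy": 0,"dz": 0.01,"wx": 0,"wy": 0,"wz": 0,"gripper": 1},
    {"dx": 0,"dy": 0,"dz": 0.01,"wx": 0,"wy": 0,"wz": 0,"gripper": 1},
    {"dx": 0,"dy": 0,"dz": 0.008,"wx": 0,"wy": 0,"wz": 0,"gripper": 1},
    {"dx": 0,"dy": 0,"dz": 0,"wx": 0,"wy": 0,"wz": 0,"gripper": 1}
  ]
}}

```text
clock: 8.45
ee_pos: [586.3, 117.8, 49.6]
ee_rot: [0.0, 0.725, 0.689, 0.0]
contact_force: [-0.0, 0.5, -2.0]
width: 54.3
grasp_force: 65.1
```

>>> {"fn": "servo_tool", "kwargs": {
  "plan": [
    {"dx": 0,"dy": -0.002,"dz": 0.006,"wx": 0,"wy": 0,"wz": 0,"gripper": 1},
    {"dx": 0,"dy": 0,"dz": 0.005,"wx": 0,"wy": 0,"wz": 0,"gripper": 1},
    {"dx": 0,"dy": 0,"dz": 0,"wx": 0,"wy": 0,"wz": 0,"gripper": 1}
  ]
}}

```text
clock: 8.82
ee_pos: [585.2, 117.8, 45.0]
ee_rot: [-0.0, 0.725, 0.689, -0.0]
contact_force: [0.2, -0.9, -1.4]
width: 55.0
grasp_force: 65.1
```

>>> {"fn": "servo_tool", "kwargs": {
  "plan": [
    {"dx": 0,"dy": 0,"dz": 0.003,"wx": 0,"wy": 0,"wz": 0,"gripper": 1},
    {"dx": 0,"dy": 0,"dz": 0,"wx": 0,"wy": 0,"wz": 0,"gripper": 1}
  ]
}}

```text
clock: 9.07
ee_pos: [585.4, 117.8, 44.8]
ee_rot: [-0.0, 0.725, 0.689, -0.0]
contact_force: [-3.0, -0.4, 4.6]
width: 55.0
grasp_force: 65.9
```

Contact with the bed. I release, raise, and look.

>>> {"fn": "servo_tool", "kwargs": {
  "plan": [
    {"dx": 0,"dy": 0,"dz": 0,"wx": 0,"wy": 0,"wz": 0,"gripper": 0.2},
    {"dx": 0,"dy": 0,"dz": 0,"wx": 0,"wy": 0,"wz": 0,"gripper": 0},
    {"dx": 0,"dy": 0,"dz": 0,"wx": 0,"wy": 0,"wz": 0,"gripper": 0},
    {"dx": 0,"dy": 0,"dz": 0,"wx": 0,"wy": 0,"wz": 0,"gripper": 0},
    {"dx": 0,"dy": 0,"dz": -0.05,"wx": 0,"wy": 0,"wz": 0,"gripper": 0},
    {"dx": 0,"dy": 0,"dz": -0.1,"wx": 0,"wy": 0,"wz": 0,"gripper": 0},
    {"dx": 0,"dy": 0,"dz": -0.12,"wx": 0,"wy": 0,"wz": 0,"gripper": 0},
    {"dx": -0.1,"dy": 0,"dz": 0,"wx": 0,"wy": 0,"wz": 0,"gripper": 0},
    {"dx": -0.14,"dy": 0,"dz": 0,"wx": 0,"wy": 0,"wz": 0,"gripper": 0},
    {"dx": -0.14,"dy": 0,"dz": 0,"wx": 0,"wy": 0,"wz": 0,"gripper": 0}
  ]
}}

```text
clock: 10.32
ee_pos: [578.2, -35.2, 154.0]
ee_rot: [0.001, 0.724, 0.689, 0.001]
contact_force: [1.3, -0.5, -0.7]
width: 85.2
grasp_force: 0.0
```

Run:
```python
from pl import *
P,A,_=pose();print(P,A,ctrl.sense()["contact_force"])
im=viewer.grab_frame("scene");t=viewer.grab_frame("top")
for c in("scene","top"):
    for n,z in (("blank_mid",29),("handle",72),("pivot",72)):
        for d in viewer.landmark_of(c,n)[:4]:print(c,n,round(d["p"],2),at(c,d["location"],z)[:2])
a=cv2.resize(im[200:330,200:450],(750,390),interpolation=cv2.INTER_CUBIC);b=cv2.resize(t[185:245,210:410],(750,225),interpolation=cv2.INTER_CUBIC)
cv2.imwrite("pics/s3.png",np.vstack([a,b])[:600])
```

```text
[578.20452919 -35.2184121  153.98097495] 87.14860871608455 [ 1.33619767 -0.46189596 -0.73443252]
scene blank_mid 0.84 [235.34097728 279.73091187]
scene blank_mid 0.71 [388.97402706 440.96443112]
scene blank_mid 0.66 [591.04236928 123.35401127]
scene blank_mid 0.55 [367.89610642  -7.79355585]
scene handle 0.93 [ 568.37331183 -182.14369847]
scene handle 0.68 [700.63544107 372.15942134]
scene pivot 0.72 [572.71800315 -32.13958168]
top blank_mid 0.72 [218.33806646 276.16232233]
top blank_mid 0.72 [363.94607694 437.76747332]
top blank_mid 0.61 [591.61456238 116.25971872]
top handle 0.58 [ 563.59412355 -174.38120131]
top pivot 0.94 [584.68378012 -43.88644356]
```

View pics/s3.png

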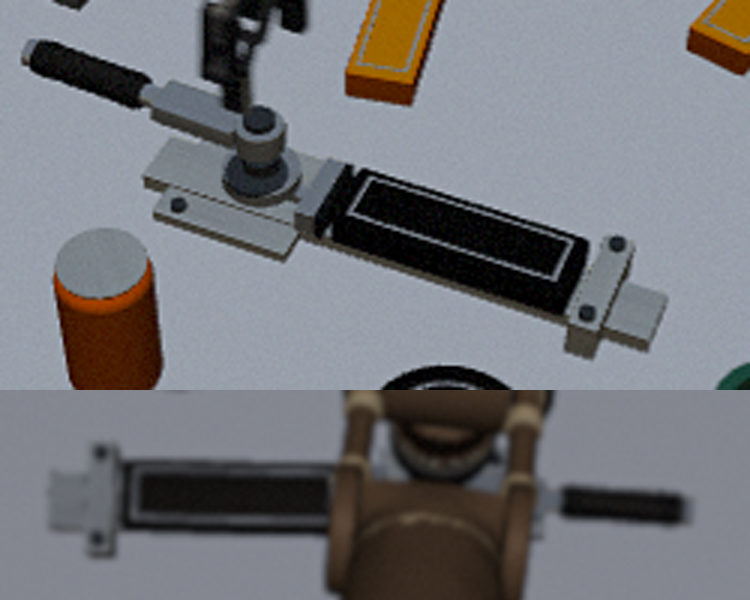

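Blank lies flat on the bed between jaw and fence, let go. Now I use the half-open fingers as a fork over the wrench grip.

```bash
cat >> pl.py <<'E'
PIV=np.array([576.7,-40.5]);CY=np.array([.05,.99875]);CX=np.array([CY[1],-CY[0]])
def arc(s,r=145): return PIV+r*(-CY*np.cos(s)-CX*np.sin(s)),87.13-np.degrees(s)
def ang(p): d=np.array(p[:2])-PIV; return np.arctan2(-d@CX,-d@CY),np.hypot(*d)
E
python3 - <<'E'
from pl import *
print(ang([562.4,-184.6]))
(x,y),a=arc(.06);print(x,y,a)
plan([(x,y,154,a,4,.4),(x,y,76,a,4,.4)])
E
```

```text
(np.float64(0.04889197704199726), np.float64(144.8078036571234))
560.7791336221247 -184.62341539576536 83.69225322921505
[{"dx":-0.095,"dy":-0.006,"dz":-0.001,"wx":0,"wy":0,"wz":0.005,"gripper":0.4},{"dx":-0.096,"dy":-0.004,"dz":-0.001,"wx":0,"wy":0,"wz":0.005,"gripper":0.4},{"dx":-0.095,"dy":-0.003,"dz":-0.001,"wx":0,"wy":0,"wz":0.004,"gripper":0.4},{"dx":-0.096,"dy":-0.002,"dz":-0.001,"wx":0,"wy":0,"wz":0.005,"gripper":0.4},{"dx":0.0,"dy":0.0,"dz":0.049,"wx":0,"wy":0,"wz":0.0,"gripper":0.4},{"dx":0.0,"dy":0.0,"dz":0.048,"wx":0,"wy":0,"wz":0.0,"gripper":0.4},{"dx":0.0,"dy":0.0,"dz":0.049,"wx":0,"wy":0,"wz":0.0,"gripper":0.4},{"dx":0.0,"dy":0.0,"dz":0.049,"wx":0,"wy":0,"wz":0.0,"gripper":0.4}]
[ 560.73461019 -184.71576175   75.8571953 ] 83.74877851342868
```

>>> {"fn": "servo_tool", "kwargs": {
  "plan": [
    {"dx": -0.096,"dy": -0.006,"dz": 0,"wx": 0,"wy": 0,"wz": 0.005,"gripper": 0.4},
    {"dx": -0.096,"dy": -0.004,"dz": 0,"wx": 0,"wy": 0,"wz": 0.005,"gripper": 0.4},
    {"dx": -0.096,"dy": -0.003,"dz": 0,"wx": 0,"wy": 0,"wz": 0.004,"gripper": 0.4},
    {"dx": -0.096,"dy": -0.002,"dz": 0,"wx": 0,"wy": 0,"wz": 0.005,"gripper": 0.4},
    {"dx": 0,"dy": 0,"dz": 0,"wx": 0,"wy": 0,"wz": 0,"gripper": 0.4},
    {"dx": 0,"dy": 0,"dz": 0,"wx": 0,"wy": 0,"wz": 0,"gripper": 0.4}
  ]
}}

```text
clock: 11.48
ee_pos: [560.4, -185.5, 151.7]
ee_rot: [-0.0, 0.745, 0.667, 0.0]
contact_force: [1.1, -0.6, 0.9]
width: 51.3
grasp_force: 0.0
```

>>> {"fn": "servo_tool", "kwargs": {
  "plan": [
    {"dx": 0,"dy": 0,"dz": 0.09,"wx": 0,"wy": 0,"wz": 0,"gripper": 0.4},
    {"dx": 0,"dy": 0,"dz": 0.05,"wx": 0,"wy": 0,"wz": 0,"gripper": 0.4},
    {"dx": 0,"dy": 0,"dz": 0.03,"wx": 0,"wy": 0,"wz": 0,"gripper": 0.4},
    {"dx": 0,"dy": 0,"dz": 0.025,"wx": 0,"wy": 0,"wz": 0,"gripper": 0.4},
    {"dx": 0,"dy": 0,"dz": 0,"wx": 0,"wy": 0,"wz": 0,"gripper": 0.4}
  ]
}}

```text
clock: 12.1
ee_pos: [560.0, -186.5, 73.3]
ee_rot: [-0.001, 0.745, 0.667, -0.0]
contact_force: [-0.5, 0.6, -0.1]
width: 51.6
grasp_force: 0.0
```

Run:
```python
from pl import *
P,A,_=pose();print(ang(P),A)
s0=ang(P)[0]
W=[]
for s in np.linspace(s0,.57,11)[1:]:
    (x,y),a=arc(s,146);W.append((x,y,74,a,1,.4))
plan(W)
```

```text
(np.float64(0.06363993524212899), np.float64(146.94304465402274)) 83.66628817672039
[{"dx":0.003,"dy":-0.018,"dz":-0.002,"wx":0,"wy":0,"wz":0.017,"gripper":0.4},{"dx":0.0,"dy":-0.019,"dz":0.0,"wx":0,"wy":0,"wz":0.016,"gripper":0.4},{"dx":0.001,"dy":-0.018,"dz":0.0,"wx":0,"wy":0,"wz":0.016,"gripper":0.4},{"dx":0.0,"dy":-0.019,"dz":0.0,"wx":0,"wy":0,"wz":0.016,"gripper":0.4},{"dx":0.001,"dy":-0.018,"dz":0.0,"wx":0,"wy":0,"wz":0.017,"gripper":0.4},{"dx":0.0,"dy":-0.019,"dz":0.0,"wx":0,"wy":0,"wz":0.016,"gripper":0.4},{"dx":0.001,"dy":-0.018,"dz":0.0,"wx":0,"wy":0,"wz":0.016,"gripper":0.4},{"dx":0.0,"dy":-0.019,"dz":0.0,"wx":0,"wy":0,"wz":0.016,"gripper":0.4},{"dx":0.001,"dy":-0.018,"dz":0.0,"wx":0,"wy":0,"wz":0.016,"gripper":0.4},{"dx":0.0,"dy":-0.019,"dz":0.0,"wx":0,"wy":0,"wz":0.016,"gripper":0.4}]
[ 491.76108455 -159.27630518   74.12817046] 54.50628817672039
```

>>> {"fn": "servo_tool", "kwargs": {
  "plan": [
    {"dx": 0.003,"dy": -0.018,"dz": -0.002,"wx": 0,"wy": 0,"wz": 0.017,"gripper": 0.4},
    {"dx": 0,"dy": -0.019,"dz": 0,"wx": 0,"wy": 0,"wz": 0.016,"gripper": 0.4},
    {"dx": 0.001,"dy": -0.018,"dz": 0,"wx": 0,"wy": 0,"wz": 0.016,"gripper": 0.4},
    {"dx": 0,"dy": -0.019,"dz": 0,"wx": 0,"wy": 0,"wz": 0.016,"gripper": 0.4},
    {"dx": 0.001,"dy": -0.018,"dz": 0,"wx": 0,"wy": 0,"wz": 0.017,"gripper": 0.4},
    {"dx": 0,"dy": -0.019,"dz": 0,"wx": 0,"wy": 0,"wz": 0.016,"gripper": 0.4},
    {"dx": 0.001,"dy": -0.018,"dz": 0,"wx": 0,"wy": 0,"wz": 0.016,"gripper": 0.4},
    {"dx": 0,"dy": -0.019,"dz": 0,"wx": 0,"wy": 0,"wz": 0.016,"gripper": 0.4},
    {"dx": 0.001,"dy": -0.018,"dz": 0,"wx": 0,"wy": 0,"wz": 0.016,"gripper": 0.4},
    {"dx": 0,"dy": -0.019,"dz": 0,"wx": 0,"wy": 0,"wz": 0.016,"gripper": 0.4}
  ]
}}

```text
clock: 13.35
ee_pos: [495.4, -161.6, 76.6]
ee_rot: [0.004, 0.889, 0.457, 0.003]
contact_force: [4.4, -3.6, -2.6]
width: 51.3
grasp_force: 2.6
```

```bash
cat >> pl.py <<'E'
def st():
    s=ctrl.sense();P,A,_=pose();t,r=ang(P);f=np.array(s["contact_force"])
    w=s["width"];c=(87.13-A)*np.pi/180;tan=CY*np.sin(t)-CX*np.cos(t)
    print("t %.3f r %.1f yawang %.3f handle~ %.3f Ftan %.1f Frad %.1f Fz %.1f w %.1f z %.1f clk %.1f"%(t,r,c,t-(w/2-13.5)/r,f[:2]@tan,f[:2]@(-CY*np.cos(t)-CX*np.sin(t)),f[2],w,P[2],s["clock"]))
    return t,r
E
python3 - <<'E'
from pl import *
st()
for c in("scene","top"):
    viewer.grab_frame(c)
    for d in viewer.landmark_of(c,"handle")[:2]:p=at(c,d["location"],72);print(c,d["p"],p,ang(p))
E
```

```text
t 0.541 r 145.9 yawang 0.571 handle~ 0.458 Ftan -5.7 Frad 0.5 Fz -2.6 w 51.3 z 76.6 clk 13.3
scene 0.66 [ 501.38806869 -168.52112377   72.        ] (np.float64(0.48173451606568024), np.float64(148.53045185778817))
scene 0.23 [799.81950793 -45.83824492  72.        ] (np.float64(-1.5968962120331167), np.float64(223.18335887217938))
```

>>> {"fn": "servo_tool", "kwargs": {
  "plan": [
    {"dx": 0,"dy": -0.015,"dz": 0,"wx": 0,"wy": 0,"wz": 0.013,"gripper": 0.4},
    {"dx": 0.001,"dy": -0.015,"dz": 0,"wx": 0,"wy": 0,"wz": 0.013,"gripper": 0.4},
    {"dx": 0,"dy": -0.015,"dz": 0,"wx": 0,"wy": 0,"wz": 0.013,"gripper": 0.4},
    {"dx": 0.001,"dy": -0.015,"dz": 0,"wx": 0,"wy": 0,"wz": 0.013,"gripper": 0.4},
    {"dx": 0,"dy": 0,"dz": 0,"wx": 0,"wy": 0,"wz": 0,"gripper": 0.4}
  ]
}}

```text
clock: 14.18
ee_pos: [475.7, -145.3, 76.0]
ee_rot: [0.002, 0.923, 0.384, 0.001]
contact_force: [1.8, -5.3, 0.5]
width: 50.9
grasp_force: 2.0
```

```bash
python3 -c "
from pl import *
st()"
```

```text
t 0.717 r 145.6 yawang 0.732 handle~ 0.635 Ftan -5.0 Frad 2.6 Fz 0.5 w 50.9 z 76.0 clk 14.2
```

>>> {"fn": "servo_tool", "kwargs": {
  "plan": [
    {"dx": 0,"dy": -0.01,"dz": 0,"wx": 0,"wy": 0,"wz": 0.009,"gripper": 0.4},
    {"dx": 0.001,"dy": -0.01,"dz": 0,"wx": 0,"wy": 0,"wz": 0.009,"gripper": 0.4},
    {"dx": 0,"dy": -0.01,"dz": 0,"wx": 0,"wy": 0,"wz": 0.009,"gripper": 0.4},
    {"dx": 0,"dy": 0,"dz": 0,"wx": 0,"wy": 0,"wz": 0,"gripper": 0.4}
  ]
}}

```text
clock: 14.68
ee_pos: [467.9, -136.9, 76.1]
ee_rot: [0.003, 0.939, 0.345, 0.001]
contact_force: [1.9, -6.1, 1.1]
width: 51.4
grasp_force: 2.8
```

```bash
python3 -c "
from pl import *
st()"
```

```text
t 0.796 r 145.4 yawang 0.816 handle~ 0.712 Ftan -5.8 Frad 2.6 Fz 1.1 w 51.4 z 76.1 clk 14.7
```

>>> {"fn": "servo_tool", "kwargs": {
  "plan": [
    {"dx": 0.001,"dy": -0.008,"dz": 0,"wx": 0,"wy": 0,"wz": 0.007,"gripper": 0.4},
    {"dx": 0,"dy": -0.008,"dz": 0,"wx": 0,"wy": 0,"wz": 0.007,"gripper": 0.4},
    {"dx": 0,"dy": 0,"dz": 0,"wx": 0,"wy": 0,"wz": 0,"gripper": 0.4}
  ]
}}

```text
clock: 15.05
ee_pos: [464.2, -132.0, 76.1]
ee_rot: [0.003, 0.946, 0.324, 0.001]
contact_force: [1.2, -7.2, 0.8]
width: 51.3
grasp_force: 3.2
```

```bash
python3 -c "
from pl import *
st()"
```

```text
t 0.838 r 145.0 yawang 0.860 handle~ 0.754 Ftan -6.4 Frad 3.6 Fz 0.8 w 51.3 z 76.1 clk 15.1
```

>>> {"fn": "servo_tool", "kwargs": {
  "plan": [
    {"dx": 0,"dy": -0.006,"dz": 0,"wx": 0,"wy": 0,"wz": 0.005,"gripper": 0.4},
    {"dx": 0,"dy": -0.006,"dz": 0,"wx": 0,"wy": 0,"wz": 0.005,"gripper": 0.4},
    {"dx": 0,"dy": 0,"dz": 0,"wx": 0,"wy": 0,"wz": 0,"gripper": 0.4}
  ]
}}

```text
clock: 15.42
ee_pos: [461.3, -128.3, 76.1]
ee_rot: [0.003, 0.951, 0.309, 0.001]
contact_force: [1.6, -8.9, 0.7]
width: 51.4
grasp_force: 3.5
```

```bash
python3 -c "
from pl import *
st()"
```

```text
t 0.871 r 145.0 yawang 0.891 handle~ 0.786 Ftan -8.0 Frad 4.1 Fz 0.7 w 51.4 z 76.1 clk 15.4
```

Right at the click torque (8 N). Another small step.

>>> {"fn": "servo_tool", "kwargs": {
  "plan": [
    {"dx": 0,"dy": -0.006,"dz": 0,"wx": 0,"wy": 0,"wz": 0.005,"gripper": 0.4},
    {"dx": 0,"dy": 0,"dz": 0,"wx": 0,"wy": 0,"wz": 0,"gripper": 0.4}
  ]
}}

```text
clock: 15.68
ee_pos: [459.6, -125.9, 76.0]
ee_rot: [0.002, 0.953, 0.302, 0.001]
contact_force: [1.2, -6.9, 0.5]
width: 51.3
grasp_force: 3.1
```

```bash
python3 -c "
from pl import *
st()"
```

```text
t 0.890 r 144.9 yawang 0.907 handle~ 0.806 Ftan -6.2 Frad 3.1 Fz 0.5 w 51.3 z 76.0 clk 15.7
```

Force is falling, so the wrench is breaking over. I continue slightly to take it past 0.05 rad.

>>> {"fn": "servo_tool", "kwargs": {
  "plan": [
    {"dx": 0,"dy": -0.007,"dz": 0,"wx": 0,"wy": 0,"wz": 0.006,"gripper": 0.4},
    {"dx": 0,"dy": -0.007,"dz": 0,"wx": 0,"wy": 0,"wz": 0.006,"gripper": 0.4},
    {"dx": 0,"dy": 0,"dz": 0,"wx": 0,"wy": 0,"wz": 0,"gripper": 0.4}
  ]
}}

```text
clock: 16.05
ee_pos: [455.6, -120.0, 75.5]
ee_rot: [0.001, 0.959, 0.283, 0.001]
contact_force: [0.9, -3.6, 1.6]
width: 51.1
grasp_force: 1.7
```

```bash
python3 -c "
from pl import *
st()"
```

```text
t 0.940 r 144.8 yawang 0.946 handle~ 0.857 Ftan -3.5 Frad 1.2 Fz 1.6 w 51.1 z 75.5 clk 16.1
```

The click is through (8 → 3.5 N). I ease back to centre the fork, then lift off.

>>> {"fn": "servo_tool", "kwargs": {
  "plan": [
    {"dx": 0,"dy": 0.009,"dz": 0,"wx": 0,"wy": 0,"wz": -0.008,"gripper": 0.4},
    {"dx": 0,"dy": 0.009,"dz": 0,"wx": 0,"wy": 0,"wz": -0.008,"gripper": 0.4},
    {"dx": 0,"dy": 0.009,"dz": 0,"wx": 0,"wy": 0,"wz": -0.008,"gripper": 0.4},
    {"dx": 0,"dy": 0.009,"dz": 0,"wx": 0,"wy": 0,"wz": -0.008,"gripper": 0.4},
    {"dx": 0,"dy": 0.009,"dz": 0,"wx": 0,"wy": 0,"wz": -0.008,"gripper": 0.4},
    {"dx": 0,"dy": 0.009,"dz": 0,"wx": 0,"wy": 0,"wz": -0.008,"gripper": 0.4},
    {"dx": 0,"dy": 0,"dz": 0,"wx": 0,"wy": 0,"wz": 0,"gripper": 0.4}
  ]
}}

```text
clock: 16.92
ee_pos: [467.2, -136.4, 74.3]
ee_rot: [-0.0, 0.935, 0.355, -0.0]
contact_force: [-0.4, 0.2, -0.3]
width: 51.4
grasp_force: 0.0
```

```bash
python3 -c "
from pl import *
st()"
```

```text
t 0.801 r 145.6 yawang 0.796 handle~ 0.718 Ftan 0.4 Frad 0.2 Fz -0.3 w 51.4 z 74.3 clk 16.9
```

Free of contact. I lift off and look.

>>> {"fn": "servo_tool", "kwargs": {
  "plan": [
    {"dx": 0,"dy": 0,"dz": -0.04,"wx": 0,"wy": 0,"wz": 0,"gripper": 0.4},
    {"dx": 0,"dy": 0,"dz": -0.1,"wx": 0,"wy": 0,"wz": 0,"gripper": 0.4},
    {"dx": 0,"dy": 0,"dz": -0.15,"wx": 0,"wy": 0,"wz": 0,"gripper": 0.4},
    {"dx": -0.1,"dy": 0,"dz": -0.1,"wx": 0,"wy": 0,"wz": 0,"gripper": 0.4},
    {"dx": -0.1,"dy": 0,"dz": 0,"wx": 0,"wy": 0,"wz": 0,"gripper": 0.4},
    {"dx": 0,"dy": 0,"dz": 0,"wx": 0,"wy": 0,"wz": 0,"gripper": 0.4},
    {"dx": 0,"dy": 0,"dz": 0,"wx": 0,"wy": 0,"wz": 0,"gripper": 0.4}
  ]
}}

```text
clock: 17.8
ee_pos: [407.7, -189.4, 231.2]
ee_rot: [0.0, 0.935, 0.354, 0.001]
contact_force: [0.2, 0.1, -0.2]
width: 51.0
grasp_force: 0.0
```

Run:
```python
from pl import *
st()
im=viewer.grab_frame("scene");cv2.imwrite("pics/s4.png",cv2.resize(im[190:340,190:450],(780,450),interpolation=cv2.INTER_CUBIC))
for c in("scene","top"):
    viewer.grab_frame(c)
    for n,z in(("handle",72),("blank_mid",29)):
        for d in viewer.landmark_of(c,n)[:4]:p=at(c,d["location"],z);print(c,n,round(d["p"],2),p,ang(p))
```

```text
t 0.798 r 225.2 yawang 0.797 handle~ 0.745 Ftan -0.1 Frad -0.2 Fz -0.2 w 51.0 z 231.2 clk 17.8
scene handle 0.83 [ 473.71807221 -136.25384358   72.        ] (np.float64(0.7717316446022434), np.float64(140.62032573624188))
scene handle 0.38 [618.28766342  44.06827476  72.        ] (np.float64(-2.734576054880258), np.float64(94.24079182414788))
scene blank_mid 0.97 [388.34489011 436.38758399  29.        ] (np.float64(2.7154113114452425), np.float64(512.7371794439968))
scene blank_mid 0.73 [582.0531052  122.47871625  29.        ] (np.float64(3.1244054570975943), np.float64(163.06660505607036))
scene blank_mid 0.68 [235.56990646 276.98835958  29.        ] (np.float64(2.270293129804531), np.float64(466.0135182440417))
scene blank_mid 0.3 [766.60795577 -64.22556248  29.        ] (np.float64(-1.4965291989880127), np.float64(191.3842574018011))
top handle 0.64 [ 480.28953131 -129.83773974   72.        ] (np.float64(0.7734359295587522), np.float64(131.43899807383312))
top blank_mid 0.87 [357.1330496  -10.50147416  29.        ] (np.float64(1.656560661439671), np.float64(221.60676267143023))
top blank_mid 0.65 [ 677.56202781 -387.81016322   29.        ] (np.float64(-0.33265555117018014), np.float64(361.65936754216375))
top blank_mid 0.64 [588.57962205 127.38277434  29.        ] (np.float64(-3.1209698113444446), np.float64(168.30255891910295))
top blank_mid 0.59 [215.59992597 269.46248977  29.        ] (np.float64(2.230116767272123), np.float64(475.8886513952113))
```

View pics/s4.png

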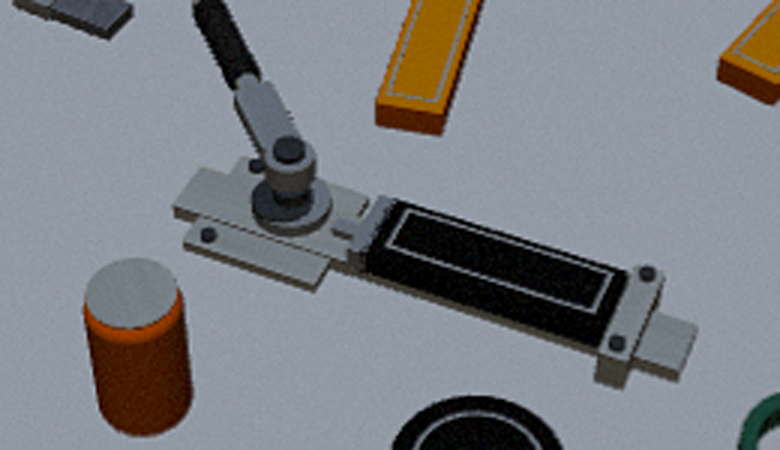

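The jaw (≈370,230) holds the blank against the fence (≈625,300), and the wrench has sprung back to about 0.77 rad. The arm is clear, so I hand in.

```bash
python3 -c "
from plant import ctrl
print(ctrl.hand_in())"
```

```text
the job is handed in; nothing more can be done
None
```

I handed the job in: the blank is gripped against the fence, the wrench clicked (push force fell from 8 N to 3.5 N) and sprang back with the screw near 0.77 rad by camera, and the arm is clear; no verdict came back.

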